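Lock the clean lino block on the carving board

ROBOT

A 6-joint arm with a two-finger parallel gripper is mounted at the origin on a cart in front of the work surface, level with it; the furniture and walls round the work are solid. World frame = base frame: x ahead of the robot, y to its left, z up, the work surface at z = 0. Lengths are in mm, angles in rad, forces in N, time in s.
With the tool pointing down it reaches from about 275 to 750 mm from the base axis. Payload 10.2 kg.
Tool frame: the origin (TCP) lies midway between the tips of the shut fingers; the grasp point (between the pads) lies 19 mm behind it; x points along the fingers, y is the direction in which the jaws open and shut, and the axes are right-handed (so a half turn about x gives the same grasp; the last joint's range is limited). The gripper opens to 85 mm and grips with 20 to 120 N. Pads are 22 mm wide; open, the fingers measure 114 mm over their backs; the gripper's body (76 mm by 85 mm) begins 54 mm behind the grasp point. The pads swing forward as they close: fully open they stand 13 mm farther back than shut.
Start: joints at [-1.422, 0.313, 1.498, -0, 1.331, -0.223], TCP at [190.717, -489.14, 231.294] pointing down, gripper open.
Joint ranges: [-2.94, 2.94], [-0.97, 2.17], [0.19, 2.56], [-1.23, 4.37], [0.02, 3.11], [-2.88, 2.88]. Speed limits (rad/s): [2.39, 2.39, 3.01, 3.14, 3.14, 3.14].

INTERFACE

Orientations are given as a unit quaternion [w, x, y, z].
In Python, from rig import sense, capture, get_calibration, finish_job gives the robot as it stands.
- The arm moves only by the tool jog_arm, never from a script. Its argument "increments" is a list of rows, each an object of numbers: "rx", "ry", "rz": the turn, a rotation vector about the tool's x, y, z in rad; "x", "y", "z": the shift along the tool's x, y, z in mm; "hand": the finger opening in mm, from 0 to 85.4. A call has 1 to 5 rows; each row shifts and turns the commanded pose from where the row before left it, along the tool's axes as they then stand; what a row does not reach is not made up. A row lasts 1/8 s, in which the tool goes at most 62.5 mm and 10.7 degrees, less where a joint would pass 70% of its speed; a pose out of reach is approached as far as the arm can. A call with a gripper value outside its range is refused whole. The fingers move at their own pace and stop on an object; "force" is the grip in N (left out, the last holds). Time passes only in rows, so rows that do not move let the fingers close. It gives the time, the measured TCP pose, the force and the opening at its end, in the units of the state.
- sense(): the state, without advancing time (a new reading comes with each control period).
- capture(name): name is "scene" or "top" or "wrist"; returns the picture (384x512x3 uint8, red, green, blue); there is no depth.
- get_calibration(name): a dict with "camera_matrix" (3x3 intrinsics, pixels), "R" (3x3) and "t" (3): a world point X has camera coordinates R X + t; the wrist camera has in their place "T_tool_cam" (4x4, takes a point from camera to tool coordinates, whose origin is the TCP and whose axes are the tool frame's). Camera axes: x right, y down, z forward; pixel columns grow to the right and rows downward; lengths in mm; the calibration is good to about 2 mm. The wrist camera is an equidistant fisheye: a pixel r from the principal point sees the ray r / f radians off the axis. A picture is of the moment at which its call begins: read the wrist's pose just before it. get_calibration takes no time and is no camera call.
- finish_job(): hands the job in, once; it reports no verdict.
The state is a dict: "time_s": time; "joints": joint angles; "dq": joint speeds; "tau": joint torques, N m; "eef_pos": TCP position; "ee_rot": TCP orientation; "force": force on the tool from outside, world axes, zero at the start; "wrist_torque": the same for the moment, N m; "grip_width": opening from 0.0 (shut) to 1.0 (fully open).
Only numpy, scipy, OpenCV 4.12 (cv2) and the standard library are available. Lean on these libraries where they do the work, as an engineer would, in place of code of your own. Each camera call takes 0.05 s, during which the arm holds its last target.

TASK

The lino block with the green picture has no ink on it and is the next to be carved: slide it all the way up to the back stop of the carving board, then swing the cam lever over to that block's side until the cam wedges it tight and square against its side stop, and leave it locked. The other block, with black ink on it, is finished and still wet: do not touch it or shift it.

Things in the scene. Friction and masses are not known exactly. Their poses are not given: they have to be found in the camera images.
- carving_board: Plywood carving board fixed flat on the table, 250 (x) x 256 (y) x 12 mm, turned up to 0.3 rad; origin at the centre of its underside, x points away from the robot to the back stop, y left, z up. The cam lever is in its middle; left and right of it are two places for blocks, open to the front. Each holds a block, 15 to 50 mm short of the back stop; which lies left or right differs.
- back_stop (a point): Middle of the inner face of the back stop, a wooden strip 10 mm high along the board's far edge; the face is at board x = +98 mm, over the whole width.
- left_stop (a point): Middle of the inner face of the left side stop, a wooden strip 10 mm high; the face is at board y = +104 mm, from board x = -42 to +98 mm.
- right_stop (a point): The same for the right side stop, its face at board y = -104 mm.
- cam_lever (a joint): Angle of the steel cam lever, rad, -1.05 to 1.05; 0: points straight to the front (board -x), where it starts within 0.13; positive: swung to the left (+y). It turns about a bolt at board x = +66, y = 0 mm with 0.08 N m friction and stays where left. Swung left its cam presses the left block outwards, swung right the right one. On the clean block it wedges near 0.9; 5 to 12 N at the knob make it tight.
- lever_knob (a point): The red round upright knob on the lever's end, 150 mm from the bolt: diameter 20 mm, it reaches from 37 to 68 mm above the table; this point is on its axis, 53 mm above the table. The bare lever arm, 16 mm wide, lies 30 to 37 mm above the table. Push the knob sideways from above the board.
- cam_disc (a point): Centre of the dark wooden cam fixed under the lever, 13 to 26 mm above the table: a disc of 48 mm diameter, centre 26 mm from the bolt towards the knob.
- lino_block_clean: Lino block without ink: brown, with a picture of waves and a sun drawn in green lines and a green rim, 80 (its x) x 60 (its y) x 13 mm, 0.09 kg, loose on the board; origin at the centre of its underside, z up. Home is board x = +58 mm, y = +74 or -74 mm.
- lino_block_inked: Finished lino block, inked: brown, the same picture and rim in wet black ink, 90 (its x) x 68 (its y) x 13 mm, loose on the board; origin at the centre of its underside. Not to be touched or shifted.
Mind the look-alikes: they are no part of the job. What is shaped like the lino_block_clean but yellow is not meant.

How it is judged:
By the outcome, as a careful person would: the job done as asked, in the order asked, and still so for the second after the job is handed in, with the robot touching nothing.
It also fails if it takes over 48 s, if anything falls off the work surface, if the arm or the gripper's body presses on something with over 40 N, if the wrist force passes 120 N, or if a joint passes its speed limit or range.

## Working session

There is one attempt and no reset: what is moved stays moved. The work goes in short steps, Python scripts to look and compute and a tool call to move; the robot and the scene stay as the last step left them, time stands still between calls to the robot, and variables do not carry over. Pictures are saved under pics/ and viewed, and the job is handed in when it is done.

Besides the shell and the picture viewer there is one more tool, called after "Emit:" in YAML: its name, and indented under it one key for each argument. jog_arm: Moves the arm, as the interface text tells. Its arguments: {"type":"object","properties":{"increments":{"type":"array","items":{"type":"object","properties":{"rx":{"type":"number"},"ry":{"type":"number"},"rz":{"type":"number"},"x":{"type":"number"},"y":{"type":"number"},"z":{"type":"number"},"hand":{"type":"number"}}}},"force":{"type":"number"}},"required":["increments"]}

```bash
mkdir -p pics; ls
python3 - <<'E'
from rig import *
import cv2,json
s=sense();print(s)
for n in ("scene","top"):
    im=capture(n);cv2.imwrite(f"pics/{n}0.png",im[:,:,::-1])
    print(n,get_calibration(n))
print(get_calibration("wrist"))
E
```

```text
pics
{'time_s': 0.0, 'joints': array([-1.42233523e+00,  3.13466068e-01,  1.49849160e+00, -1.15884540e-05,
        1.33100836e+00, -2.23407716e-01]), 'dq': array([ 0.00090954, -0.00105411, -0.00088831, -0.00041084, -0.00119717,
       -0.00062459]), 'tau': array([ 5.86667793e-04, -4.12265754e+01, -2.59737736e+01, -1.51826798e-04,
        4.21664648e-03, -6.44958732e-06]), 'eef_pos': array([ 190.70219769, -488.83933342,  230.70633978]), 'ee_rot': array([ 0.13023479,  0.69493292,  0.13120554, -0.69490449]), 'force': array([-0.1812481 ,  0.71402951,  0.3431626 ]), 'wrist_torque': array([-0.00755862,  0.01816174,  0.01547099]), 'grip_width': 0.9957299185026957}
scene {'camera_matrix': array([[425.32613474,   0.        , 251.82252791],
       [  0.        , 425.32613474, 189.43379643],
       [  0.        ,   0.        ,   1.        ]]), 'R': array([[-0.52460026, -0.85110989,  0.02016224],
       [-0.56189736,  0.3283517 , -0.75924734],
       [ 0.63958262, -0.40963046, -0.65048979]]), 't': array([354.91476469, 289.17970234, 642.63105156])}
top {'camera_matrix': array([[366.85829587,   0. 
[... 163 characters left out ...]
37,  0.01937252],
       [-0.98461393, -0.02734844, -0.17259046],
       [ 0.17303663, -0.01486902, -0.98480315]]), 't': array([ 89.73764242, 518.26032464, 830.8906397 ])}
{'camera_matrix': array([[297.31863964,   0.        , 256.29551493],
       [  0.        , 297.31863964, 192.18972083],
       [  0.        ,   0.        ,   1.        ]]), 'T_tool_cam': array([[-4.16076950e-04, -3.12649351e-01,  9.49868523e-01,
        -1.40678415e+02],
       [ 9.99999230e-01, -1.24021441e-03,  2.98192831e-05,
         2.73179733e-01],
       [ 1.16871765e-03,  9.49867804e-01,  3.12649626e-01,
        -8.00622172e+01],
       [ 0.00000000e+00,  0.00000000e+00,  0.00000000e+00,
         1.00000000e+00]])}
```

View pics/scene0.png

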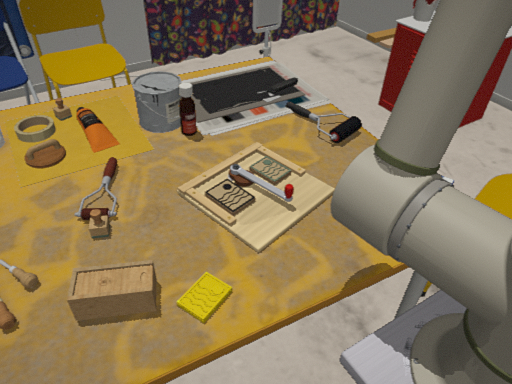

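View pics/top0.png

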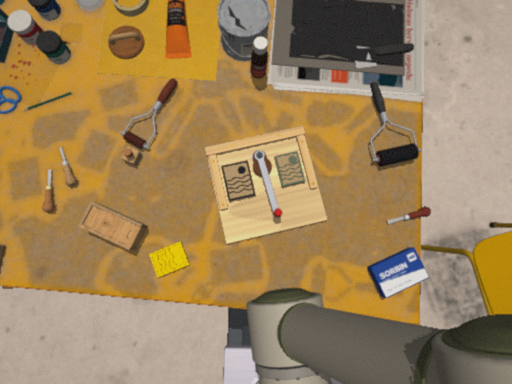

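Run:
```python
import cv2
im=cv2.imread("pics/top0.png")[100:290,180:420]
cv2.imwrite("pics/top0c.png",cv2.resize(im,None,fx=3.2,fy=3.1,interpolation=cv2.INTER_CUBIC)[:600,:800])
```

```text
(no output)
```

View pics/top0c.png

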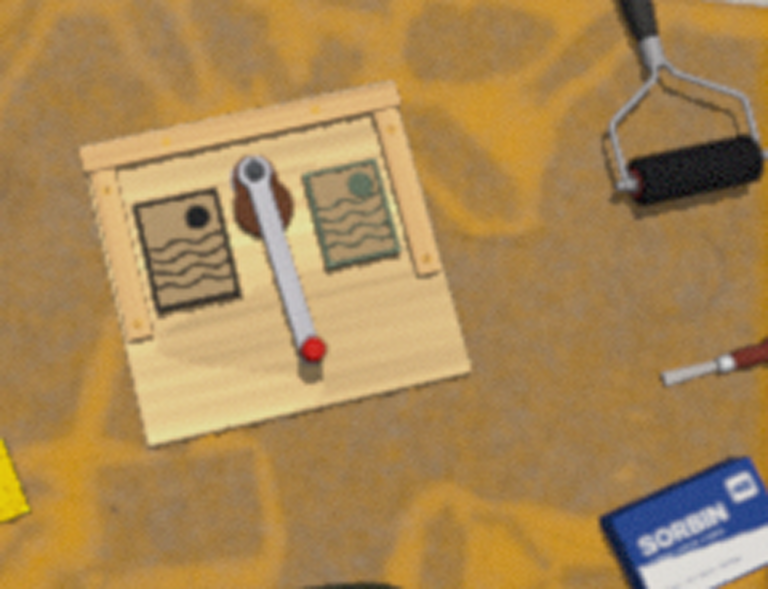

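```bash
cat > h.py <<'E'
import numpy as np,cv2
from scipy.optimize import least_squares
from rig import *
def ray(n,u,v,z):
    c=get_calibration(n);K=c['camera_matrix'];R=c['R'];t=c['t']
    d=R.T@np.linalg.inv(K)@np.array([u,v,1.]);o=-R.T@t
    return (o+d*(z-o[2])/d[2])
def proj(n,X):
    c=get_calibration(n);p=c['camera_matrix']@(c['R']@np.asarray(X,float)+c['t']);return p[:2]/p[2]
def fit(model,pts):
    # model: Nx2, pts Nx2 -> (x,y,th)
    f=lambda p:(np.c_[np.cos(p[2])*model[:,0]-np.sin(p[2])*model[:,1]+p[0],np.sin(p[2])*model[:,0]+np.cos(p[2])*model[:,1]+p[1]]-pts).ravel()
    r=least_squares(f,[pts[:,0].mean(),pts[:,1].mean(),0.2]);return r.x,r.fun.reshape(-1,2)
E
python3 - <<'E'
from h import *
c=lambda a,b,z:ray("top",180+(a+.5)/3.2-.5,100+(b+.5)/3.1-.5,z)[:2]
M=np.array([[-125,128],[-125,-128],[-42,-104],[66,0]])
P=np.array([c(148,444,12),c(470,370,12),c(417,276,22),c(254,170,38)])
b,r=fit(M,P);print(b,r.round(1))
R=lambda t:np.array([[np.cos(t),-np.sin(t)],[np.sin(t),np.cos(t)]])
tob=lambda p:R(b[2]).T@(np.asarray(p)-b[:2])
kn=c(313,347,68);print("knob",kn,tob(kn))
for nm,L,W,C in (("clean",80,60,[(304,174),(376,158),(399,254),(327,272)]),("ink",90,68,[(134,205),(214,189),(241,296),(158,315)])):
    M=np.array([[L/2,W/2],[L/2,-W/2],[-L/2,-W/2],[-L/2,W/2]])
    q,r=fit(M,np.array([c(*p,25) for p in C]));print(nm,q,r.round(1),"board",tob(q[:2]),q[2]-b[2])
for p in [(80,147),(395,82)]: print(tob(c(*p,22)))
for p in [(117,170),(375,116)]: print(tob(c(*p,22)),tob(c(*p,12)))
E
```

```text
[5.43569564e+02 7.29432836e+01 2.54189077e-01] [[-1.1  1.7]
 [-0.7 -1.9]
 [ 1.  -0.1]
 [ 0.8  0.3]]
knob [463.93288528  44.92737891] [-84.12265253  -7.09019539]
clean [5.76207945e+02 1.28807529e+01 2.43767644e-01] [[-0.3  1.6]
 [-0.8 -0.7]
 [-0.2 -2. ]
 [ 1.3  1. ]] board [ 16.48626751 -66.33984086] -0.010421433294207333
ink [5.42839254e+02 1.38948198e+02 2.50639913e-01] [[-0.8  2.4]
 [ 1.2 -2.3]
 [-0.1 -1.7]
 [-0.2  1.6]] board [15.89079309 64.0676574 ] -0.0035491643519013905
[118.10518732 126.12474413]
[ 116.7407994  -127.58955911]
[ 93.03395868 102.11642793] [ 95.92585742 102.2878721 ]
[  92.22443214 -104.94034796] [  95.10717305 -107.11124904]
```

```bash
cat >> h.py <<'E'
from scipy.spatial.transform import Rotation as Ro
B=np.array([543.6,72.9,0.254])
def b2w(p):
    c,s=np.cos(B[2]),np.sin(B[2]);return np.array([c*p[0]-s*p[1]+B[0],s*p[0]+c*p[1]+B[1]])
def w2b(p):
    c,s=np.cos(B[2]),np.sin(B[2]);d=np.asarray(p[:2])-B[:2];return np.array([c*d[0]+s*d[1],-s*d[0]+c*d[1]])
def pose(s=None):
    s=s or sense();q=s['ee_rot'];return s['eef_pos'],Ro.from_quat([q[1],q[2],q[3],q[0]]).as_matrix()
def delta(bx,by,z,yaw_b):
    """tool-frame rotation about tool x and shift (after rotation) to board pose; tool y along board y turned yaw_b"""
    p,R=pose();X=R[:,0]
    a=B[2]+yaw_b; yt=np.array([-np.sin(a),np.cos(a),0])
    if R[:,1]@yt<0: yt=-yt
    Rt=np.c_[[0,0,-1.],yt,np.cross([0,0,-1.],yt)]
    rv=Ro.from_matrix(R.T@Rt).as_rotvec()
    d=np.r_[b2w((bx,by)),z]-p
    print("pos",p.round(1),"board",w2b(p).round(1),"rotvec",rv.round(4),"shift now-axes",(R.T@d).round(1),"shift new-axes",(Rt.T@d).round(1))
    print("tool axes\n",R.round(3))
E
python3 - <<'E'
from h import *
delta(-60,-66,200,0)
E
```

```text
pos [ 190.7 -488.9  230.8] board [-482.8 -455.1] rotvec [ 0.1178 -0.0002  0.0012] shift now-axes [  31.3 -336.7 -465.6] shift new-axes [  30.8 -389.1 -422.8]
tool axes
 [[-0.     0.363 -0.932]
 [ 0.001 -0.932 -0.363]
 [-1.    -0.001 -0.   ]]
```

Emit:
jog_arm:
  increments:
    - {"rx": 0.118, "hand": 15}
    - {"x": 2, "y": -38, "z": -42, "hand": 15}
    - {"x": 3, "y": -39, "z": -42, "hand": 15}
    - {"x": 3, "y": -39, "z": -42, "hand": 15}
    - {"x": 3, "y": -39, "z": -42, "hand": 15}
  force: 30

```text
schema error: expected keys rx, ry, rz, x, y, z, hand
```

Emit:
jog_arm:
  increments:
    - {"x": 3, "y": -39, "z": -42, "hand": 15}
    - {"x": 3, "y": -39, "z": -42, "hand": 15}
    - {"x": 3, "y": -39, "z": -42, "hand": 15}
    - {"x": 3, "y": -39, "z": -42, "hand": 15}
    - {"x": 3, "y": -39, "z": -42, "hand": 15}

```text
schema error: expected keys rx, ry, rz, x, y, z, hand
```

Run:
```python
from h import *
delta(-60,-66,200,0)
print(sense()['time_s'],sense()['joints'].round(2),sense()['grip_width'])
cv2.imwrite("pics/w1.png",capture("wrist")[:,:,::-1])
```

```text
pos [ 190.7 -488.9  230.8] board [-482.8 -455.1] rotvec [ 0.1178 -0.0002  0.0012] shift now-axes [  31.3 -336.7 -465.6] shift new-axes [  30.8 -389.1 -422.8]
tool axes
 [[-0.     0.363 -0.932]
 [ 0.001 -0.932 -0.363]
 [-1.    -0.001 -0.   ]]
0.1 [-1.42  0.31  1.5   0.    1.33 -0.22] 0.9959017545110972
```

View pics/w1.png

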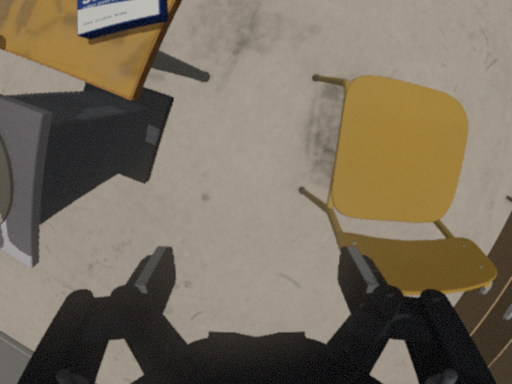

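All keys are needed in every row.

Emit:
jog_arm:
  increments:
    - {"rx": 0.118, "ry": 0, "rz": 0, "x": 0, "y": 0, "z": 0, "hand": 15}
    - {"rx": 0, "ry": 0, "rz": 0, "x": 2, "y": -38, "z": -42, "hand": 15}
    - {"rx": 0, "ry": 0, "rz": 0, "x": 3, "y": -39, "z": -42, "hand": 15}
    - {"rx": 0, "ry": 0, "rz": 0, "x": 3, "y": -39, "z": -42, "hand": 15}
    - {"rx": 0, "ry": 0, "rz": 0, "x": 3, "y": -39, "z": -42, "hand": 15}
  force: 30

```text
time_s: 0.78
eef_pos: [315.0, -295.3, 220.2]
ee_rot: [0.089, 0.701, 0.089, -0.701]
force: [2.1, -0.5, -0.3]
grip_width: 0.178
```

Emit:
jog_arm:
  increments:
    - {"rx": 0, "ry": 0, "rz": 0, "x": 3, "y": -39, "z": -42, "hand": 15}
    - {"rx": 0, "ry": 0, "rz": 0, "x": 3, "y": -39, "z": -42, "hand": 15}
    - {"rx": 0, "ry": 0, "rz": 0, "x": 3, "y": -39, "z": -42, "hand": 15}
    - {"rx": 0, "ry": 0, "rz": 0, "x": 3, "y": -39, "z": -42, "hand": 15}
    - {"rx": 0, "ry": 0, "rz": 0, "x": 3, "y": -39, "z": -42, "hand": 15}

```text
time_s: 1.4
eef_pos: [469.5, -53.6, 205.2]
ee_rot: [0.09, 0.701, 0.089, -0.701]
force: [1.3, 0.1, -0.5]
grip_width: 0.176
```

Run:
```python
from h import *
delta(-60,-66,200,0)
print(sense()['time_s'],sense()['joints'].round(2),sense()['grip_width'])
cv2.imwrite("pics/w2.png",capture("wrist")[:,:,::-1])
```

```text
pos [469.5 -53.6 205.2] board [-103.5 -103.8] rotvec [-0.0001 -0.0001 -0.0001] shift now-axes [  5.2 -37.9 -43.5] shift new-axes [  5.2 -37.8 -43.5]
tool axes
 [[ 0.     0.251 -0.968]
 [-0.    -0.968 -0.251]
 [-1.     0.    -0.   ]]
1.4 [-0.36  0.22  1.69 -0.    1.23  0.95] 0.1760283146395779
```

View pics/w2.png

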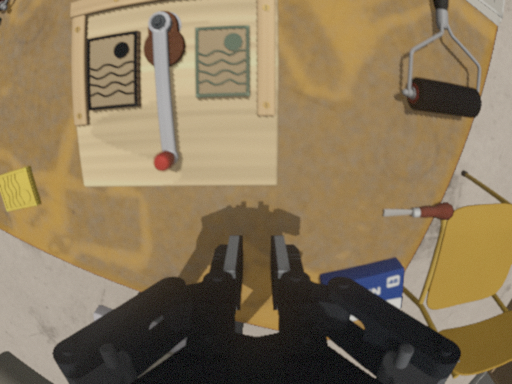

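```bash
cat >> h.py <<'E'
def wray(u,v,z,p,R):
    c=get_calibration("wrist");K=c['camera_matrix'];T=c['T_tool_cam']
    a=np.array([u-K[0,2],v-K[1,2]]);r=np.hypot(*a);th=r/K[0,0]
    d=np.r_[a/r*np.sin(th),np.cos(th)] if r>0 else np.array([0,0,1.])
    d=R@T[:3,:3]@d;o=p+R@T[:3,3]
    return o+d*(z-o[2])/d[2]
E
python3 - <<'E'
import cv2
im=cv2.imread("pics/w2.png")[0:195,65:285]
cv2.imwrite("pics/w2c.png",cv2.resize(im,None,fx=3,fy=3,interpolation=cv2.INTER_CUBIC))
E
```

```text
(no output)
```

View pics/w2c.png

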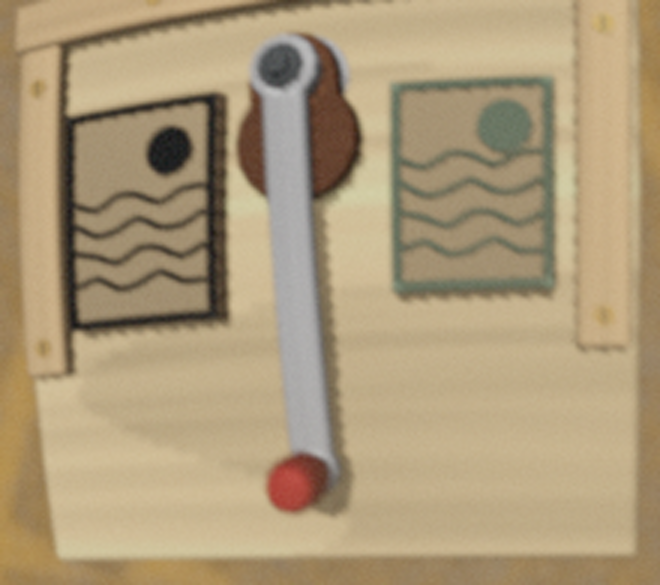

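Run:
```python
from h import *
p,R0=pose()
c=lambda a,b,z:wray(65+(a+.5)/3-.5,(b+.5)/3-.5,z,p,R0)[:2]
M=np.array([[-125,128],[-125,-128],[-42,-104],[-42,104],[66,0]])
P=np.array([c(60,557,12),c(634,554,12),c(577,346,22),c(70,374,22),c(282,65,40)])
b,r=fit(M,P);print(b,r.round(1))
R=lambda t:np.array([[np.cos(t),-np.sin(t)],[np.sin(t),np.cos(t)]])
tob=lambda p:R(b[2]).T@(np.asarray(p)-b[:2])
kn=c(293,490,68);print("knob",kn,tob(kn))
for nm,L,W,C in (("clean",80,60,[(391,82),(552,78),(551,289),(398,292)]),("ink",90,68,[(72,117),(213,97),(214,318),(74,327)])):
    M=np.array([[L/2,W/2],[L/2,-W/2],[-L/2,-W/2],[-L/2,W/2]])
    q,r=fit(M,np.array([c(*p,25) for p in C]));print(nm,q,r.round(1),"board",tob(q[:2]),q[2]-b[2])
```

```text
[5.45543674e+02 7.60294719e+01 2.58236438e-01] [[-2.4  2.1]
 [-0.8 -3.7]
 [ 0.6 -1.4]
 [ 0.5  2.3]
 [ 2.1  0.7]]
knob [466.41938935  45.87652662] [-84.20100419  -8.94669693]
clean [5.79305181e+02 1.71901481e+01 2.60110722e-01] [[ 0.2  1.1]
 [ 2.1 -1.1]
 [-0.3 -2.4]
 [-2.   2.4]] board [ 17.61589542 -65.51019498] 0.0018742838909930892
ink [5.46010724e+02 1.42637947e+02 2.37147042e-01] [[ 1.2  2.6]
 [ 3.4 -2.2]
 [-1.3 -2.5]
 [-3.3  2.1]] board [17.4617604  64.28058798] -0.021089395821652812
```

```bash
sed -i 's/^B=.*/B=np.array([544.5,74.5,0.256])/' h.py
python3 - <<'E'
from h import *
delta(-58,-66,17,0)
E
```

```text
pos [471.3 -48.7 204.7] board [-102.  -100.7] rotvec [ 0.0017 -0.0013  0.0021] shift now-axes [187.9 -34.2 -43.8] shift new-axes [187.7 -34.7 -44. ]
tool axes
 [[ 0.001  0.255 -0.967]
 [ 0.002 -0.967 -0.255]
 [-1.    -0.002 -0.001]]
```

Emit:
jog_arm:
  increments:
    - {"rx": 0, "ry": 0, "rz": 0, "x": 10, "y": -34, "z": -43, "hand": 15}
    - {"rx": 0, "ry": 0, "rz": 0, "x": 50, "y": 0, "z": 0, "hand": 15}
    - {"rx": 0, "ry": 0, "rz": 0, "x": 50, "y": 0, "z": 0, "hand": 15}
    - {"rx": 0, "ry": 0, "rz": 0, "x": 40, "y": 0, "z": 0, "hand": 15}
    - {"rx": 0, "ry": 0, "rz": 0, "x": 10, "y": 0, "z": 0, "hand": 15}

```text
time_s: 2.08
eef_pos: [500.6, -11.5, 43.4]
ee_rot: [-0.089, -0.7, -0.09, 0.703]
force: [-0.4, 0.2, 0.8]
grip_width: 0.181
```

Run:
```python
from h import *
delta(-58,-66,17,0)
cv2.imwrite("pics/w3.png",capture("wrist")[:,:,::-1])
delta(-58,-66,17,0)
```

```text
pos [500.6 -11.5  43.4] board [-64.2 -72.1] rotvec [-0.0022  0.0037  0.0021] shift now-axes [26.4 -6.  -6.3] shift new-axes [26.4 -6.1 -6.2]
tool axes
 [[-0.004  0.251 -0.968]
 [ 0.001 -0.968 -0.251]
 [-1.    -0.002  0.004]]
pos [501.  -11.6  43.8] board [-63.9 -72.3] rotvec [-0.0024  0.0027  0.0015] shift now-axes [26.8 -6.3 -5.9] shift new-axes [26.8 -6.3 -5.9]
tool axes
 [[-0.003  0.251 -0.968]
 [ 0.001 -0.968 -0.251]
 [-1.    -0.002  0.003]]
```

View pics/w3.png

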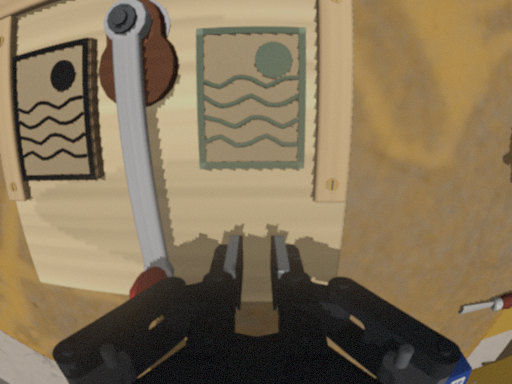

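Emit:
jog_arm:
  increments:
    - {"rx": 0, "ry": 0, "rz": 0, "x": 0, "y": -4, "z": -18, "hand": 15}
    - {"rx": 0, "ry": 0, "rz": 0, "x": 8, "y": 0, "z": 0, "hand": 15}
    - {"rx": 0, "ry": 0, "rz": 0, "x": 8, "y": 0, "z": 0, "hand": 15}
    - {"rx": 0, "ry": 0, "rz": 0, "x": 6, "y": 0, "z": 0, "hand": 15}
    - {"rx": 0, "ry": 0, "rz": 0, "x": 0, "y": 0, "z": 0, "hand": 15}

```text
time_s: 2.75
eef_pos: [517.8, -3.4, 22.9]
ee_rot: [-0.089, -0.701, -0.09, 0.702]
force: [0.2, -0.1, 0.6]
grip_width: 0.175
```

Run:
```python
from h import *
delta(7,-68,17,0)
cv2.imwrite("pics/w4.png",capture("wrist")[:,:,::-1])
cv2.imwrite("pics/s4.png",cv2.resize(capture("scene")[120:270,150:370,::-1],None,fx=3.5,fy=3.5))
```

```text
pos [517.8  -3.4  22.9] board [-45.6 -68.6] rotvec [-0.0024  0.0009  0.0005] shift now-axes [  5.9  -0.8 -52.6] shift new-axes [  5.9  -0.6 -52.6]
tool axes
 [[-0.001  0.251 -0.968]
 [ 0.    -0.968 -0.251]
 [-1.    -0.     0.001]]
```

View pics/w4.png

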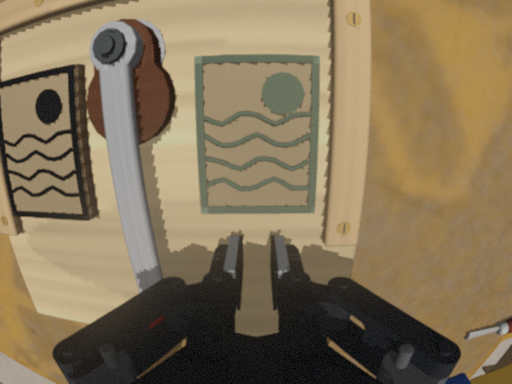

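View pics/s4.png

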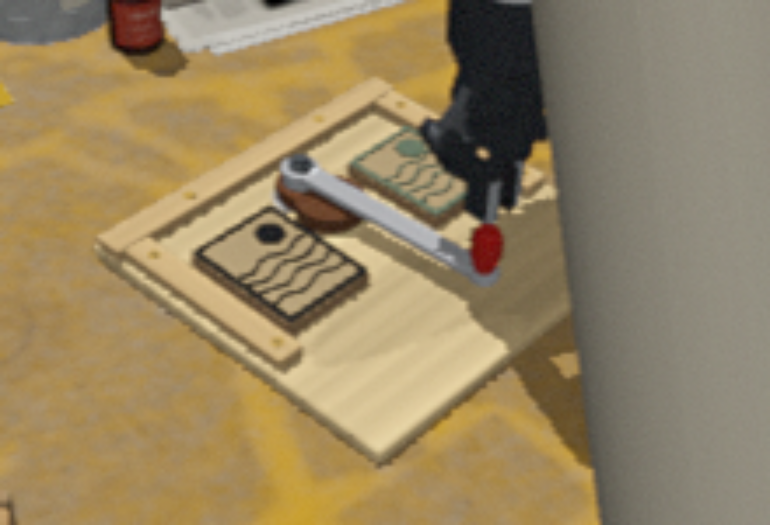

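Emit:
jog_arm:
  increments:
    - {"rx": 0, "ry": 0, "rz": 0, "x": 5, "y": 0, "z": 0, "hand": 15}
    - {"rx": 0, "ry": 0, "rz": 0, "x": 0, "y": 0, "z": -6, "hand": 15}
    - {"rx": 0, "ry": 0, "rz": 0, "x": 0, "y": 0, "z": -6, "hand": 15}
    - {"rx": 0, "ry": 0, "rz": 0, "x": 0, "y": 0, "z": -6, "hand": 15}
    - {"rx": 0, "ry": 0, "rz": 0, "x": 0, "y": 0, "z": -6, "hand": 15}

```text
time_s: 3.48
eef_pos: [541.9, 2.8, 18.3]
ee_rot: [-0.09, -0.701, -0.09, 0.701]
force: [-0.7, -0.3, 0.5]
grip_width: 0.175
```

Emit:
jog_arm:
  increments:
    - {"rx": 0, "ry": 0, "rz": 0, "x": 0, "y": 0, "z": -5, "hand": 15}
    - {"rx": 0, "ry": 0, "rz": 0, "x": 0, "y": 0, "z": -5, "hand": 15}
    - {"rx": 0, "ry": 0, "rz": 0, "x": 0, "y": 0, "z": -5, "hand": 15}
    - {"rx": 0, "ry": 0, "rz": 0, "x": 0, "y": 0, "z": 0, "hand": 15}

```text
time_s: 3.98
eef_pos: [556.4, 6.5, 18.3]
ee_rot: [0.09, 0.702, 0.089, -0.701]
force: [-0.5, 0.5, -0.6]
grip_width: 0.177
```

Run:
```python
from h import *
delta(7,-68,17,0);print(sense()['force'])
cv2.imwrite("pics/w5.png",capture("wrist")[:,:,::-1])
```

```text
pos [556.4   6.5  18.3] board [ -5.7 -68.8] rotvec [-0.0021 -0.0005 -0.0001] shift now-axes [  1.3  -0.8 -12.7] shift new-axes [  1.3  -0.8 -12.7]
tool axes
 [[ 0.     0.251 -0.968]
 [-0.    -0.968 -0.251]
 [-1.     0.    -0.   ]]
[-0.4750362   0.47230508 -0.61386211]
```

View pics/w5.png

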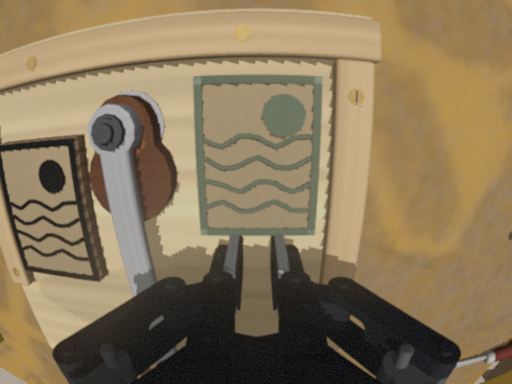

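Emit:
jog_arm:
  increments:
    - {"rx": 0, "ry": 0, "rz": 0, "x": 0, "y": 0, "z": -4, "hand": 15}
    - {"rx": 0, "ry": 0, "rz": 0, "x": 0, "y": 0, "z": -4, "hand": 15}
    - {"rx": 0, "ry": 0, "rz": 0, "x": 0, "y": 0, "z": -2, "hand": 15}
    - {"rx": 0, "ry": 0, "rz": 0, "x": 0, "y": 0, "z": 0, "hand": 15}

```text
time_s: 4.53
eef_pos: [565.5, 8.9, 18.2]
ee_rot: [-0.09, -0.701, -0.09, 0.702]
force: [-1.3, -0.9, 0.0]
grip_width: 0.177
```

Run:
```python
from h import *
delta(7,-68,17,0);print(sense()['force'])
cv2.imwrite("pics/w6.png",capture("wrist")[:,:,::-1])
```

```text
pos [565.5   8.9  18.2] board [  3.8 -68.8] rotvec [-0.0021  0.0005  0.0001] shift now-axes [ 1.2 -0.8 -3.2] shift new-axes [ 1.2 -0.8 -3.2]
tool axes
 [[-0.001  0.251 -0.968]
 [-0.    -0.968 -0.251]
 [-1.    -0.     0.001]]
[-1.33921011 -0.9242543   0.0255481 ]
```

View pics/w6.png

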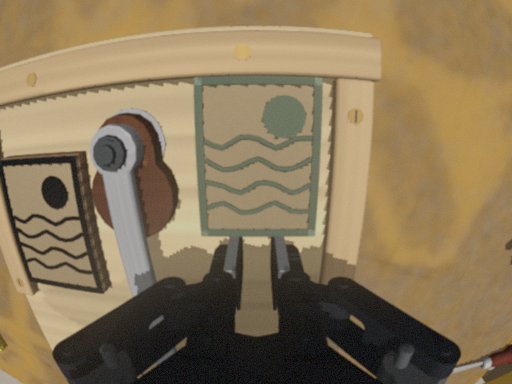

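Nearly touching. Small steps until the force rises.

Emit:
jog_arm:
  increments:
    - {"rx": 0, "ry": 0, "rz": 0, "x": 0, "y": 0, "z": -2, "hand": 15}
    - {"rx": 0, "ry": 0, "rz": 0, "x": 0, "y": 0, "z": 0, "hand": 15}

```text
time_s: 4.82
eef_pos: [565.8, 9.0, 18.1]
ee_rot: [-0.09, -0.7, -0.09, 0.703]
force: [-11.8, -6.1, 7.3]
grip_width: 0.174
```

Emit:
jog_arm:
  increments:
    - {"rx": 0, "ry": 0, "rz": 0, "x": 0, "y": 0, "z": -1, "hand": 15}
    - {"rx": 0, "ry": 0, "rz": 0, "x": 0, "y": 0, "z": 0, "hand": 15}

```text
time_s: 5.08
eef_pos: [565.9, 9.1, 18.1]
ee_rot: [-0.09, -0.699, -0.09, 0.704]
force: [-16.8, -7.5, 9.4]
grip_width: 0.175
```

Emit:
jog_arm:
  increments:
    - {"rx": 0, "ry": 0, "rz": 0, "x": 0, "y": 0, "z": -1, "hand": 15}
    - {"rx": 0, "ry": 0, "rz": 0, "x": 0, "y": 0, "z": 0, "hand": 15}

```text
time_s: 5.32
eef_pos: [566.0, 9.1, 18.0]
ee_rot: [-0.09, -0.698, -0.09, 0.705]
force: [-20.3, -8.2, 13.6]
grip_width: 0.177
```

Emit:
jog_arm:
  increments:
    - {"rx": 0, "ry": 0, "rz": 0, "x": 0, "y": 0, "z": 4, "hand": 15}
    - {"rx": 0, "ry": 0, "rz": 0, "x": 0, "y": 0, "z": 12, "hand": 15}
    - {"rx": 0, "ry": 0, "rz": 0, "x": 0, "y": 0, "z": 15, "hand": 15}
    - {"rx": 0, "ry": 0, "rz": 0, "x": -40, "y": 0, "z": 0, "hand": 45}
    - {"rx": 0, "ry": 0, "rz": 0, "x": -60, "y": 0, "z": 0, "hand": 45}

```text
time_s: 5.95
eef_pos: [538.9, 2.3, 118.5]
ee_rot: [-0.089, -0.701, -0.09, 0.702]
force: [0.3, -0.7, 0.4]
grip_width: 0.525
```

Run:
```python
from h import *
delta(-84,-8,110,-.05);print(sense()['force'])
cv2.imwrite("pics/w7.png",capture("wrist")[:,:,::-1])
```

```text
pos [538.9   2.3 118.5] board [-23.7 -68.4] rotvec [0.0475 0.002  0.0014] shift now-axes [  8.7 -60.2  60.4] shift new-axes [  8.5 -57.3  63.3]
tool axes
 [[-0.002  0.251 -0.968]
 [ 0.001 -0.968 -0.251]
 [-1.    -0.001  0.002]]
[ 0.26275834 -0.69527086  0.4259771 ]
```

View pics/w7.png

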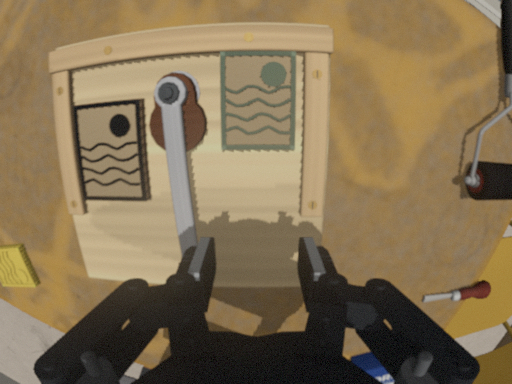

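Emit:
jog_arm:
  increments:
    - {"rx": -0.05, "ry": 0, "rz": 0, "x": 0, "y": -30, "z": 30, "hand": 45}
    - {"rx": 0, "ry": 0, "rz": 0, "x": 0, "y": -31.5, "z": 28.5, "hand": 45}
    - {"rx": 0, "ry": 0, "rz": 0, "x": 20, "y": 0, "z": 0, "hand": 45}
    - {"rx": 0, "ry": 0, "rz": 0, "x": 10, "y": 0, "z": 0, "hand": 45}
    - {"rx": 0, "ry": 0, "rz": 0, "x": 0, "y": 0, "z": 0, "hand": 45}

```text
time_s: 6.62
eef_pos: [466.5, 45.1, 87.9]
ee_rot: [-0.107, -0.699, -0.107, 0.699]
force: [-1.4, 0.3, 0.5]
grip_width: 0.529
```

Run:
```python
from h import *
delta(-84,-8,45,.05);print(sense()['force'])
cv2.imwrite("pics/w8.png",capture("wrist")[:,:,::-1])
cv2.imwrite("pics/t8.png",cv2.resize(capture("top")[100:290,180:420,::-1],None,fx=3.2,fy=3.1,interpolation=2))
```

```text
pos [466.5  45.1  87.9] board [-82.9  -8.7] rotvec [-0.0025  0.0006  0.0004] shift now-axes [42.9 -0.7  1. ] shift new-axes [42.9 -0.7  1.1]
tool axes
 [[-0.001  0.299 -0.954]
 [ 0.    -0.954 -0.299]
 [-1.    -0.     0.001]]
[-1.41480908  0.32955588  0.48471857]
```

View pics/w8.png

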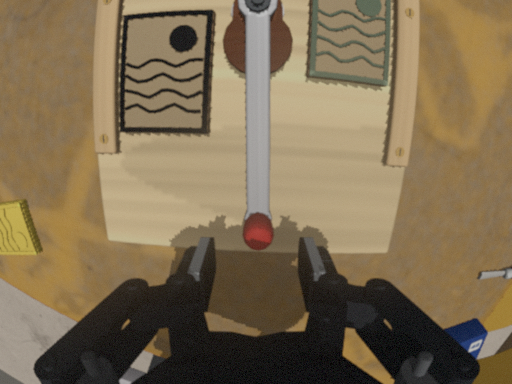

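View pics/t8.png

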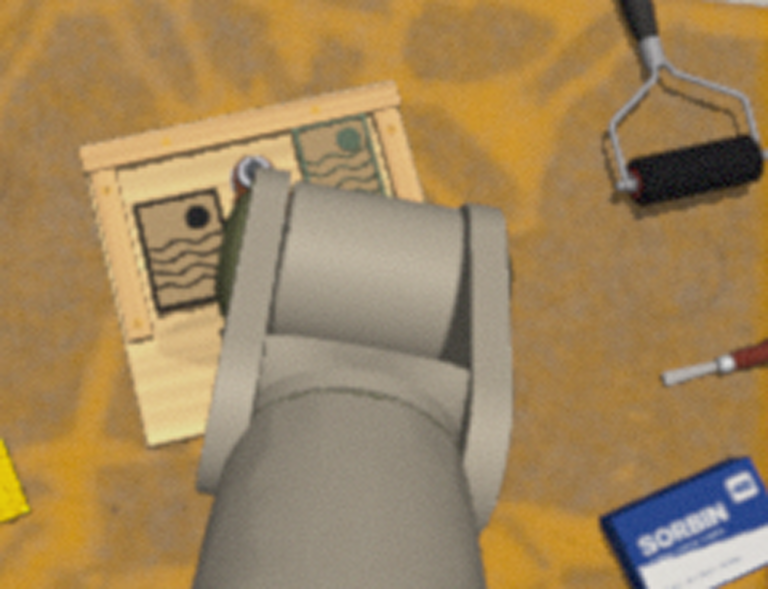

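Run:
```python
from h import *
p,R=pose()
w=wray(257,234,66,p,R);print(w,w2b(w),R.T@(w-p))
w=wray(258,4,40,p,R);print("bolt",w,w2b(w),R.T@(w-p))
```

```text
[466.62580223  44.21400739  66.        ] [-83.00512718  -9.58023426] [22.56442604  0.68291991  0.50979345]
bolt [602.66962595  85.95668123  40.        ] [59.1748908  -3.64598786] [  48.6550713     1.49818752 -141.77508403]
```

Emit:
jog_arm:
  increments:
    - {"rx": 0, "ry": 0, "rz": 0, "x": 22, "y": 0, "z": 0, "hand": 45}
    - {"rx": 0, "ry": 0, "rz": 0, "x": 21, "y": 0, "z": 0, "hand": 45}
    - {"rx": 0, "ry": 0, "rz": 0, "x": 0, "y": 0, "z": 0, "hand": 30}
    - {"rx": 0, "ry": 0, "rz": 0, "x": 0, "y": 0, "z": 0, "hand": 30}

```text
time_s: 7.22
eef_pos: [467.0, 45.1, 46.2]
ee_rot: [0.107, 0.699, 0.107, -0.698]
force: [0.1, 0.5, -0.2]
grip_width: 0.347
```

Emit:
jog_arm:
  increments:
    - {"rx": -0.06, "ry": 0, "rz": 0, "x": 0, "y": 9, "z": -0.3, "hand": 30}
    - {"rx": -0.08, "ry": 0, "rz": 0, "x": 0, "y": 12, "z": -0.5, "hand": 30}
    - {"rx": -0.08, "ry": 0, "rz": 0, "x": 0, "y": 12, "z": -0.5, "hand": 30}
    - {"rx": -0.08, "ry": 0, "rz": 0, "x": 0, "y": 12, "z": -0.5, "hand": 30}

```text
time_s: 7.72
eef_pos: [486.7, 4.5, 46.4]
ee_rot: [0.211, 0.675, 0.211, -0.674]
force: [-0.4, 0.1, -0.9]
grip_width: 0.351
```

```bash
cat >> h.py <<'E'
def lev():
    s=sense();p,R=pose(s);b=w2b(p);d=b-np.array([66,0])
    print("t",s['time_s'],"pos",p.round(1),"board",b.round(1),"r",np.hypot(*d).round(1),"tcp angle",np.arctan2(d[1],-d[0]).round(3),"tool y vs board -y",(np.arctan2(R[1,1],R[0,1])+np.pi/2-B[2]).round(3),"F tool",(R.T@s['force']).round(1))
E
python3 - <<'E'
from h import *
lev()
cv2.imwrite("pics/w9.png",capture("wrist")[:,:,::-1])
E
```

```text
t 7.725 pos [486.7   4.5  46.4] board [-73.6 -53.1] r 149.4 tcp angle -0.363 tool y vs board -y 0.35 F tool [ 0.9 -0.3  0.3]
```

View pics/w9.png

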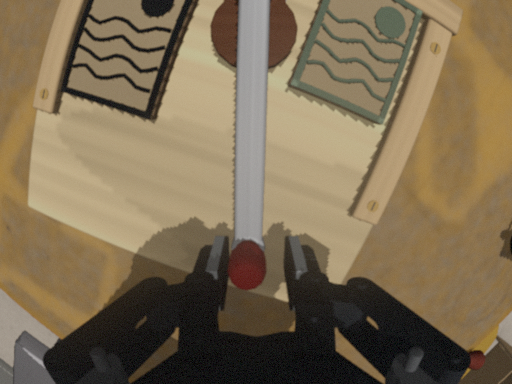

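Emit:
jog_arm:
  increments:
    - {"rx": -0.08, "ry": 0, "rz": 0, "x": 0, "y": 12, "z": -0.5, "hand": 30}
    - {"rx": -0.08, "ry": 0, "rz": 0, "x": 0, "y": 12, "z": -0.5, "hand": 30}
    - {"rx": -0.08, "ry": 0, "rz": 0, "x": 0, "y": 12, "z": -0.5, "hand": 30}
    - {"rx": 0, "ry": 0, "rz": 0, "x": 0, "y": 0, "z": 0, "hand": 30}

```text
time_s: 8.28
eef_pos: [510.5, -22.2, 46.0]
ee_rot: [0.289, 0.646, 0.289, -0.645]
force: [0.5, 0.3, 0.2]
grip_width: 0.352
```

Run:
```python
from h import *
lev()
cv2.imwrite("pics/w10.png",capture("wrist")[:,:,::-1])
```

```text
t 8.275 pos [510.5 -22.2  46. ] board [-57.4 -85. ] r 149.8 tcp angle -0.603 tool y vs board -y 0.586 F tool [-0.2  0.1 -0.5]
```

View pics/w10.png

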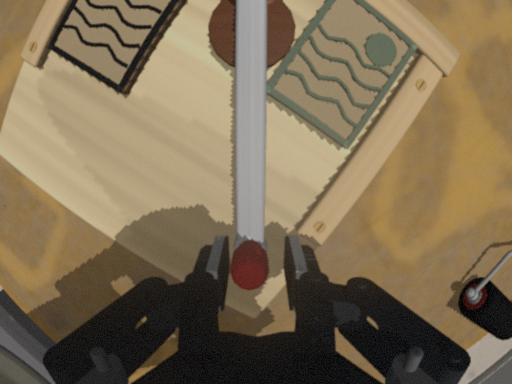

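Emit:
jog_arm:
  increments:
    - {"rx": -0.06, "ry": 0, "rz": 0, "x": 0, "y": 9, "z": -0.3, "hand": 30}
    - {"rx": -0.06, "ry": 0, "rz": 0, "x": 0, "y": 9, "z": -0.3, "hand": 30}
    - {"rx": -0.06, "ry": 0, "rz": 0, "x": 0, "y": 9, "z": -0.3, "hand": 30}
    - {"rx": 0, "ry": 0, "rz": 0, "x": 0, "y": 0, "z": 0, "hand": 30}

```text
time_s: 8.82
eef_pos: [531.7, -37.7, 45.5]
ee_rot: [0.346, 0.617, 0.346, -0.617]
force: [0.5, 0.1, -1.1]
grip_width: 0.352
```

Run:
```python
from h import *
lev()
cv2.imwrite("pics/w11.png",capture("wrist")[:,:,::-1])
```

```text
t 8.825 pos [531.7 -37.7  45.5] board [ -40.8 -105.3] r 150.0 tcp angle -0.779 tool y vs board -y 0.766 F tool [ 1.1  0.4 -0.3]
```

View pics/w11.png

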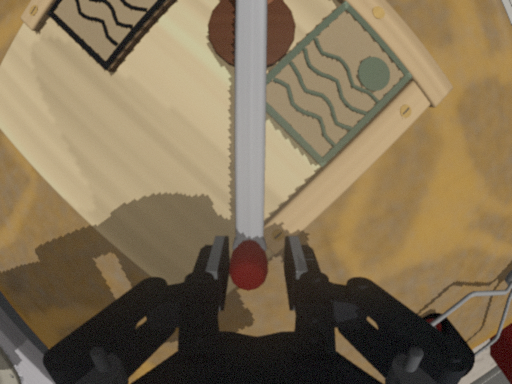

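Emit:
jog_arm:
  increments:
    - {"rx": -0.04, "ry": 0, "rz": 0, "x": 0, "y": 6, "z": -0.1, "hand": 30}
    - {"rx": 0, "ry": 0, "rz": 0, "x": 0, "y": 0, "z": 0, "hand": 30}

```text
time_s: 9.12
eef_pos: [536.7, -40.7, 45.4]
ee_rot: [0.358, 0.61, 0.358, -0.61]
force: [0.8, 0.4, 0.2]
grip_width: 0.354
```

Emit:
jog_arm:
  increments:
    - {"rx": -0.03, "ry": 0, "rz": 0, "x": 0, "y": 4.5, "z": -0.1, "hand": 30}
    - {"rx": 0, "ry": 0, "rz": 0, "x": 0, "y": 0, "z": 0, "hand": 30}

```text
time_s: 9.38
eef_pos: [541.0, -43.1, 45.3]
ee_rot: [0.368, 0.604, 0.368, -0.604]
force: [0.1, 0.5, -0.3]
grip_width: 0.352
```

Run:
```python
from h import *
lev()
cv2.imwrite("pics/w12.png",capture("wrist")[:,:,::-1])
```

```text
t 9.375 pos [541.  -43.1  45.3] board [ -33.2 -112.9] r 150.3 tcp angle -0.85 tool y vs board -y 0.838 F tool [ 0.3 -0.1 -0.5]
```

View pics/w12.png

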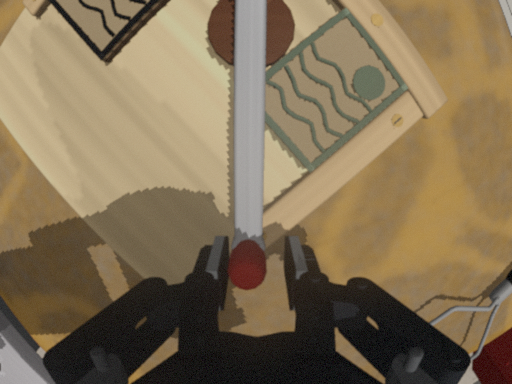

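Emit:
jog_arm:
  increments:
    - {"rx": -0.03, "ry": 0, "rz": 0, "x": 0, "y": 4, "z": 0, "hand": 30}
    - {"rx": 0, "ry": 0, "rz": 0, "x": 0, "y": 0, "z": 0, "hand": 30}

```text
time_s: 9.68
eef_pos: [544.6, -45.1, 45.3]
ee_rot: [0.377, 0.598, 0.377, -0.598]
force: [-0.3, 0.9, -0.4]
grip_width: 0.353
```

Emit:
jog_arm:
  increments:
    - {"rx": -0.02, "ry": 0, "rz": 0, "x": 0, "y": 3, "z": 0, "hand": 30}
    - {"rx": 0, "ry": 0, "rz": 0, "x": 0, "y": 0, "z": 0, "hand": 30}

```text
time_s: 9.93
eef_pos: [547.3, -46.4, 45.3]
ee_rot: [0.383, 0.595, 0.383, -0.594]
force: [-0.5, -0.8, -0.3]
grip_width: 0.354
```

Run:
```python
from h import *
lev()
```

```text
t 9.925 pos [547.3 -46.4  45.3] board [ -27.9 -117.6] r 150.5 tcp angle -0.897 tool y vs board -y 0.888 F tool [ 0.3 -0.1  0.9]
```

Emit:
jog_arm:
  increments:
    - {"rx": -0.02, "ry": 0, "rz": 0, "x": 0, "y": 3, "z": 0, "hand": 30}
    - {"rx": 0, "ry": 0, "rz": 0, "x": 0, "y": 0, "z": 0, "hand": 30}

```text
time_s: 10.18
eef_pos: [549.9, -47.4, 45.3]
ee_rot: [-0.389, -0.591, -0.389, 0.591]
force: [-1.4, 1.6, 1.3]
grip_width: 0.351
```

Emit:
jog_arm:
  increments:
    - {"rx": -0.02, "ry": 0, "rz": 0, "x": 0, "y": 3, "z": 0, "hand": 30}
    - {"rx": 0, "ry": 0, "rz": 0, "x": 0, "y": 0, "z": 0, "hand": 30}

```text
time_s: 10.42
eef_pos: [552.0, -48.2, 45.2]
ee_rot: [-0.394, -0.586, -0.395, 0.587]
force: [-4.8, 3.4, 3.6]
grip_width: 0.353
```

Run:
```python
from h import *
lev()
cv2.imwrite("pics/w13.png",capture("wrist")[:,:,::-1])
```

```text
t 10.425 pos [552.  -48.2  45.2] board [ -23.8 -120.6] r 150.4 tcp angle -0.931 tool y vs board -y 0.929 F tool [-3.6 -5.8 -1.3]
```

View pics/w13.png

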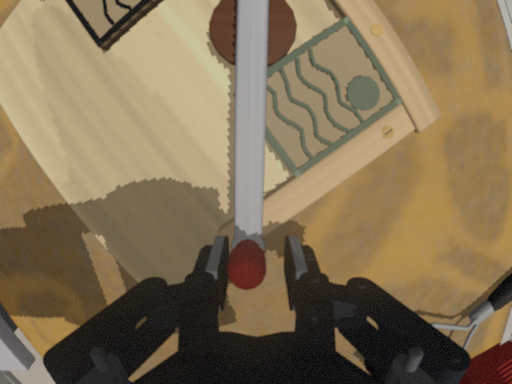

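Emit:
jog_arm:
  increments:
    - {"rx": -0.01, "ry": 0, "rz": 0, "x": 0, "y": 2, "z": 0, "hand": 30}
    - {"rx": 0, "ry": 0, "rz": 0, "x": 0, "y": 0, "z": 0, "hand": 30}

```text
time_s: 10.72
eef_pos: [553.2, -48.6, 45.1]
ee_rot: [-0.396, -0.584, -0.399, 0.585]
force: [-7.9, 4.8, 5.4]
grip_width: 0.356
```

Run:
```python
from h import *
lev()
```

```text
t 10.725 pos [553.2 -48.6  45.1] board [ -22.7 -121.3] r 150.3 tcp angle -0.939 tool y vs board -y 0.939 F tool [-5.4 -9.1 -1.5]
```

Emit:
jog_arm:
  increments:
    - {"rx": 0, "ry": 0, "rz": 0, "x": 0, "y": -4, "z": 0, "hand": 30}
    - {"rx": 0, "ry": 0, "rz": 0, "x": 0, "y": -3, "z": 0, "hand": 36}
    - {"rx": 0, "ry": 0, "rz": 0, "x": 0, "y": 0, "z": 0, "hand": 36}

```text
time_s: 11.1
eef_pos: [548.0, -46.9, 45.4]
ee_rot: [0.398, 0.585, 0.397, -0.585]
force: [0.5, -0.0, -0.0]
grip_width: 0.421
```

Run:
```python
from h import *
lev()
cv2.imwrite("pics/w14.png",capture("wrist")[:,:,::-1])
```

```text
t 11.1 pos [548.  -46.9  45.4] board [ -27.4 -118.4] r 150.8 tcp angle -0.903 tool y vs board -y 0.938 F tool [ 0.   0.4 -0.2]
```

View pics/w14.png

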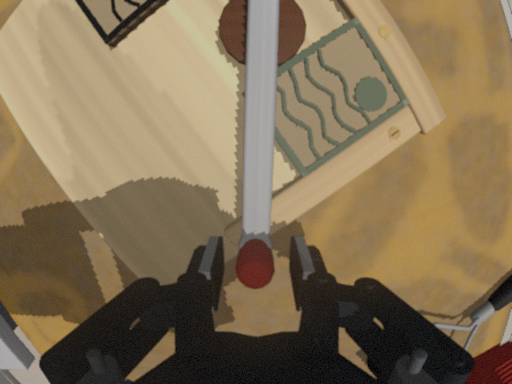

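Knob is clear of both jaws and stayed put. Lift and move away for the check.

Emit:
jog_arm:
  increments:
    - {"rx": 0, "ry": 0, "rz": 0, "x": -25, "y": 0, "z": 0, "hand": 36}
    - {"rx": 0, "ry": 0, "rz": 0, "x": -50, "y": 0, "z": 0, "hand": 36}
    - {"rx": 0.15, "ry": 0, "rz": 0, "x": -50, "y": 0, "z": 30, "hand": 36}
    - {"rx": 0.15, "ry": 0, "rz": 0, "x": 0, "y": 0, "z": 40, "hand": 36}
    - {"rx": 0, "ry": 0, "rz": 0, "x": 0, "y": 0, "z": 0, "hand": 36}

```text
time_s: 11.78
eef_pos: [516.2, -111.1, 170.8]
ee_rot: [0.305, 0.638, 0.304, -0.638]
force: [0.3, 1.0, -0.2]
grip_width: 0.428
```

Run:
```python
from h import *
delta(-100,-140,170,0)
cv2.imwrite("pics/w15.png",capture("wrist")[:,:,::-1])
```

```text
pos [ 516.2 -111.1  170.8] board [ -74.3 -172.4] rotvec [ 6.342e-01 -4.000e-04 -1.100e-03] shift now-axes [  0.8 -41.3   1.5] shift new-axes [  0.8 -32.4  25.7]
tool axes
 [[ 0.001  0.777 -0.629]
 [-0.001 -0.629 -0.777]
 [-1.     0.001  0.   ]]
```

View pics/w15.png

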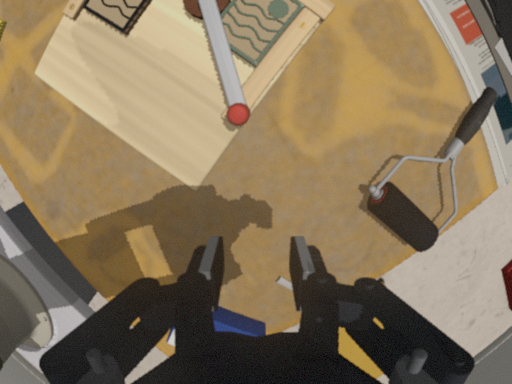

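Emit:
jog_arm:
  increments:
    - {"rx": 0.15, "ry": 0, "rz": 0, "x": -10, "y": 16, "z": 40, "hand": 36}
    - {"rx": 0, "ry": 0, "rz": 0, "x": -10, "y": 20, "z": 40, "hand": 36}
    - {"rx": 0, "ry": 0, "rz": 0, "x": -10, "y": 20, "z": 40, "hand": 36}
    - {"rx": 0, "ry": 0, "rz": 0, "x": -10, "y": 20, "z": 40, "hand": 36}
    - {"rx": 0, "ry": 0, "rz": 0, "x": 0, "y": 20, "z": 40, "hand": 36}

```text
time_s: 12.45
eef_pos: [440.9, -318.6, 210.7]
ee_rot: [0.258, 0.659, 0.257, -0.658]
force: [-0.1, 0.2, 0.1]
grip_width: 0.421
```

Run:
```python
from h import *
cv2.imwrite("pics/t16.png",cv2.resize(capture("top")[110:260,190:340,::-1],None,fx=4,fy=4,interpolation=2))
cv2.imwrite("pics/s16.png",cv2.resize(capture("scene")[130:260,165:345,::-1],None,fx=4.4,fy=4.4,interpolation=2))
```

```text
(no output)
```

View pics/t16.png

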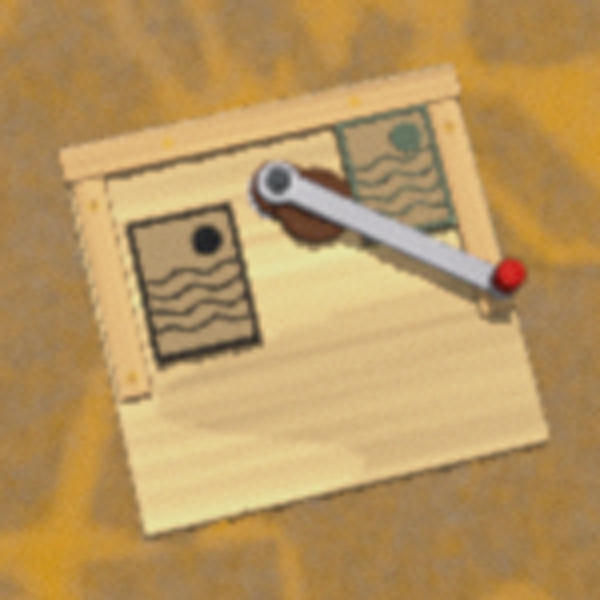

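View pics/s16.png

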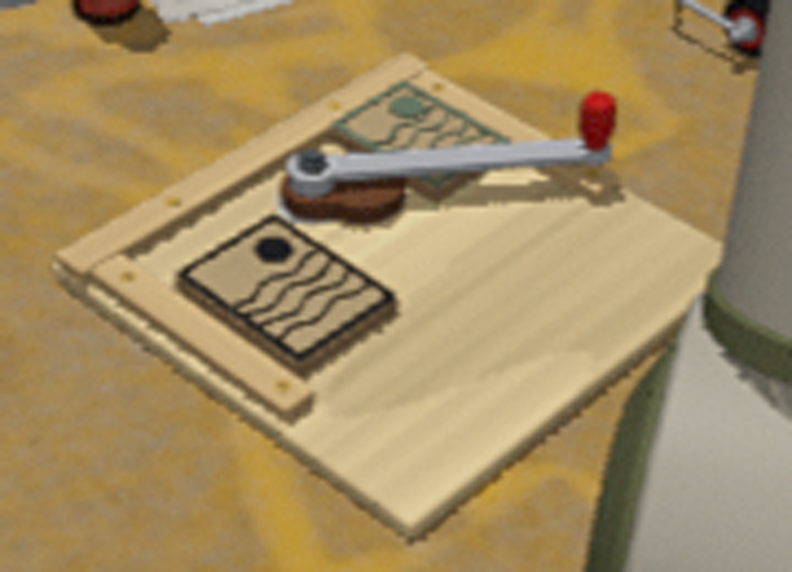

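Run:
```python
from h import *
delta(15,-74,170,0)
```

```text
pos [ 439.9 -320.3  209.8] board [-201.2 -355.4] rotvec [ 4.86e-01  5.00e-04 -1.00e-04] shift now-axes [  39.6 -147.9 -322.6] shift new-axes [  39.8 -281.4 -216.2]
tool axes
 [[-0.     0.676 -0.737]
 [-0.    -0.737 -0.676]
 [-1.    -0.     0.001]]
```

Emit:
jog_arm:
  increments:
    - {"rx": 0.16, "ry": 0, "rz": 0, "x": 0, "y": 0, "z": 0, "hand": 36}
    - {"rx": 0.16, "ry": 0, "rz": 0, "x": 0, "y": 0, "z": 0, "hand": 36}
    - {"rx": 0.166, "ry": 0, "rz": 0, "x": 0, "y": 0, "z": 0, "hand": 36}
    - {"rx": 0, "ry": 0, "rz": 0, "x": 0, "y": -35, "z": -27, "hand": 36}
    - {"rx": 0, "ry": 0, "rz": 0, "x": 0, "y": -35, "z": -27, "hand": 36}

```text
time_s: 13.18
eef_pos: [475.9, -234.1, 209.9]
ee_rot: [-0.091, -0.701, -0.092, 0.701]
force: [1.3, -0.1, -0.3]
grip_width: 0.424
```

Emit:
jog_arm:
  increments:
    - {"rx": 0, "ry": 0, "rz": 0, "x": 0, "y": -42, "z": -32, "hand": 36}
    - {"rx": 0, "ry": 0, "rz": 0, "x": 5, "y": -42, "z": -32, "hand": 36}
    - {"rx": 0, "ry": 0, "rz": 0, "x": 10, "y": -42, "z": -32, "hand": 36}
    - {"rx": 0, "ry": 0, "rz": 0, "x": 10, "y": -42, "z": -32, "hand": 36}
    - {"rx": 0, "ry": 0, "rz": 0, "x": 10, "y": -42, "z": -32, "hand": 36}

```text
time_s: 13.8
eef_pos: [576.6, 10.9, 174.6]
ee_rot: [-0.092, -0.701, -0.092, 0.701]
force: [-0.1, -0.3, 0.3]
grip_width: 0.42
```

Run:
```python
from h import *
capture("top");delta(15,-74,170,0)
im=capture("wrist")[:,:,::-1];cv2.imwrite("pics/w17.png",im)
```

```text
pos [577.2  16.3 173.1] board [ 16.9 -64.6] rotvec [0.0081 0.0009 0.0034] shift now-axes [3.1 9.4 2. ] shift new-axes [3.1 9.4 1.9]
tool axes
 [[-0.002  0.261 -0.965]
 [ 0.003 -0.965 -0.261]
 [-1.    -0.003  0.001]]
```

View pics/w17.png

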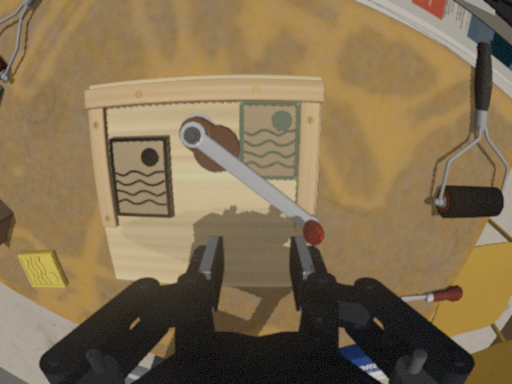

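Run:
```python
import cv2
im=cv2.imread("pics/w17.png")[70:210,215:330]
cv2.imwrite("pics/w17c.png",cv2.resize(im,None,fx=4.2,fy=4.2,interpolation=cv2.INTER_CUBIC))
im=cv2.imread("pics/w6.png")[60:110,180:390]
cv2.imwrite("pics/w6c.png",cv2.resize(im,None,fx=3.7,fy=3.7,interpolation=cv2.INTER_CUBIC))
```

```text
(no output)
```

View pics/w17c.png

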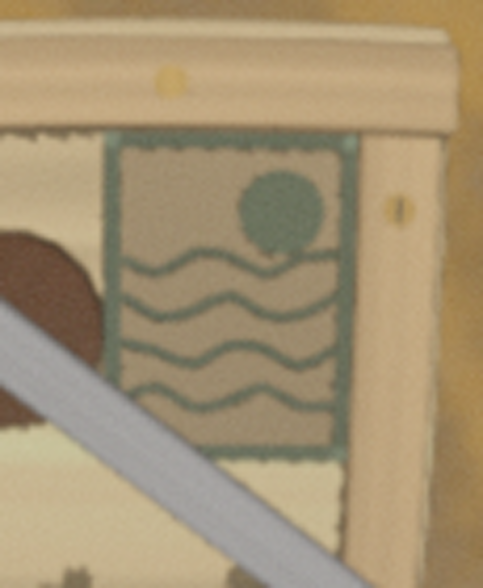

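Run:
```python
from rig import *
s=sense();print(s['time_s'],s['force'].round(1));print(finish_job())
```

```text
13.9 [ 0.1 -0.8 -0.4]
the job is handed in; nothing more can be done
None
```

The clean green block, in the right-hand place, is up against the back stop and locked against the right side stop by the cam lever. I handed the job in at 13.9 s.

- **Sliding the block:** I pushed it from the front with the nearly shut fingers. The force rose to about 22 N against the back stop, and I backed off there.
- **Locking the lever:** I swung the lever right by its knob to about -0.93 rad and tightened it with about 9 N at the knob. The jaws then came clear of the knob without moving it, and I lifted away.
- **Last checks:** The final wrist picture shows the block flush and square in the corner of both stops, with the cam touching its inner side. The inked block sits at the same pixels in the top view as at the start, to within about a pixel. The tool was about 170 mm above the table, touching nothing.
- **Disagreements:** The top and wrist cameras differed by 2–3 mm on the board's position, so I used a pose between the two. The first two move calls were refused for missing keys and moved nothing.

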